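# Hold the drone link station's recessed pairing button down with a screwdriver

## Robot

A 7-joint arm with a two-finger parallel gripper is mounted at the origin on the work surface; the furniture and walls round the work are solid. World frame = base frame: x ahead of the robot, y to its left, z up, the work surface at z = 0. Lengths are in m, angles in rad, forces in N, time in s.
With the tool pointing down it reaches from about 0.4 to 0.9 m from the base axis. Payload 5.5 kg.
Tool frame: the origin (TCP) lies between the finger pads; the fingertips stand 14 mm ahead of it and the grasp point (between the pads) lies 5 mm behind it; z points along the fingers, y is the line along which they close (so a half turn about z gives the same grasp; the last joint's range is limited). The gripper opens to 85 mm and grips with 20 to 120 N. Pads are 22 mm wide; open, the fingers measure 114 mm over their backs; the gripper's body (76 mm by 85 mm) begins 54 mm behind the grasp point. The pads swing forward as they close: fully open they stand 13 mm farther back than shut.
Start: joints at [1.598, 0.501, -0.427, 1.55, 0.221, 1.138, -0.21], TCP at [0.152, -0.632, 0.245] pointing down, gripper open.
Joint ranges: [-2.88, 2.88], [-0.31, 2.03], [-1.54, 1.56], [0.2, 2.42], [-1.41, 4.55], [0.19, 2.02], [-2.57, 2.57]. Speed limits (rad/s): [2.57, 2.57, 3.14, 3.14, 3.14, 3.14, 3.14].

## Interface

Orientations are given as a unit quaternion [x, y, z, w].
In Python, from workcell import bot gives the robot as it stands. The module is installed in compiled form; this text tells all that it offers.
- The arm moves only by the tool servo_tool, never from a script. Its argument "commands" is one flat list of numbers, 7 for each row, row after row: the shift along the tool's x, y, z in m, then the turn, a rotation vector about the tool's x, y, z in rad, then the finger opening in m, from 0 to 0.0854. A call has 1 to 10 rows; each row shifts and turns the commanded pose from where the row before left it, along the tool's axes as they then stand; what a row does not reach is not made up. A row lasts 1/12 s, in which the tool goes at most 41.7 mm and 7.16 degrees, less where a joint would pass 70% of its speed; a pose out of reach is approached as far as the arm can. A call with a gripper value outside its range is refused whole. The fingers move at their own pace and stop on an object; "newtons" is the grip in N (left out, the last holds). Time passes only in rows, so rows that do not move let the fingers close. It gives the time, the measured TCP pose, the force, the opening and the grip force at its end, in the units of the state.
- bot.state(): the state, without advancing time (a new reading comes with each control period).
- bot.read_camera(name): name is "scene" or "top" or "wrist"; returns the picture (384x512x3 uint8, blue, green, red); there is no depth.
- bot.calibration(name): a dict with "mtx" (3x3 intrinsics, pixels), "R" (3x3) and "t" (3): a world point X has camera coordinates R X + t; the wrist camera has in their place "tool_from_camera" (4x4, takes a point from camera to tool coordinates, whose origin is the TCP and whose axes are the flange's). Camera axes: x right, y down, z forward; pixel columns grow to the right and rows downward; lengths in m; the calibration is good to about 2 mm. A picture is of the moment at which its call begins: read the wrist's pose just before it. calibration takes no time and is no camera call.
- bot.finish_job(): hands the job in; it is judged then, once.
The state is a dict: "time": time; "q": joint angles; "dq": joint speeds; "effort": joint torques, N m; "tool_pos": TCP position; "orientation": TCP orientation; "ft_force": force on the tool from outside, world axes, zero at the start; "ft_torque": the same for the moment, N m; "gripper_width": finger opening in m; "gripper_force": force on a finger pad.
Only numpy, scipy, OpenCV 4.12 (cv2) and the standard library are available. Lean on these libraries where they do the work, as an engineer would, in place of code of your own. Each camera call takes 0.05 s, during which the arm holds its last target. There are 200 camera calls.

## Task

Put the drone's link station into pairing mode: pull the little sprung shutter on top of the station by its tab, back to its stop, so that the round hole is uncovered. Then take the slim screwdriver out of the wooden tool block and reach its blade down through that hole to press the recessed button fully down. Finish still gripping the screwdriver and holding the button down with it (do not let go), and leave the solder spool, metal block, tape measure and battery where they are.

Things in the scene. Friction and masses are not known exactly. Their poses are not given: they have to be found in the camera images.
- station: drone link station, fixed to the worktop: a case 150 (x) x 110 (y) x 58 mm high, black below, grey above; origin at the centre of its underside, z up. Two aerial stubs at its +x end (to 92 mm from the centre, 48 mm high). On top a steel shutter runs along the station's x between two rails 4 mm high, inner faces 15.5 mm either side of the middle; a 4 mm high stop bar lies 32 mm to -x of the centre
- aperture (a point): centre of the round 12 mm hole, level with the case's top face (58 mm above the worktop), 28 mm from the station's centre towards its +x; axes as the station's. A straight vertical bore; the flat white button in it, 10 mm across, has its top 25 mm below this point when not pressed. The closed shutter covers the hole
- shutter (a joint): how far the shutter is pulled open, along the station's -x, m: 0 closed over the hole, 0.030 at its stop (hole free). Pulling takes 3.5 N at the start and 5.3 N at the stop: a light return spring (2 N at most) works against it, but the 3 N drag of its felt strips is stronger, so it stays where it is let go
- shutter_tab (a point): top middle of the shutter's black upright tab: 10 mm thick (along the station's x), 26 mm wide (y), 25.5 mm high above the shutter plate, whose upper side is 3 mm above the case's top. Moves with the shutter; axes as the station's. Closed, it is 9 mm to -x of the hole's centre and 28.5 mm above the case's top
- pair_button (a joint): how far the button is pressed down, m: 0 up, 0.005 fully down; sprung, needs 1.5 N to start and 4 N for the full travel; it springs back up when released. It counts as down from 0.0035
- tool_block: light wooden tool block fixed to the worktop, 90 (x) x 60 (y) mm on a 104 x 74 x 8 mm metal foot, top 115 mm above the worktop, with three 10 mm holes in a row along its x, 30 mm apart; the screwdriver stands in the middle one. Origin at the centre of the underside, z up
- driver: slim screwdriver, red handle, 183 mm long, about 60 g, upright, blade down, in the block's middle hole, its handle resting on the block's top. Handle 19 mm across (as if square, sides along the body's x and z), 85 mm long; shaft with blade under 4 mm thick, 98 mm long. The body's y runs from blade to handle end (up, as it stands); origin 9.8 mm beside the long axis, 91.5 mm from either end
- driver_grip (a point): point on the screwdriver's long axis in the handle, 53.5 mm above the handle's lower end, 31.5 mm below its upper end; good to grip, axes as driver
- driver_tip (a point): end of the screwdriver's blade, on its long axis, 151.5 mm from driver_grip; axes as driver
- spool: solder spool, 56 mm across, 36 mm high, loose bystander, origin at the centre of its underside
- block: drilled metal block 40 x 45 x 41 mm, loose bystander, origin at the centre of its underside
- tape: tape measure 35 x 68 x 60 mm, loose bystander, origin at the centre of its underside
- battery: battery pack 34 x 115 x 22 mm, loose bystander, origin at the centre of its underside
Things that resemble listed ones, but are neither listed nor needed, are in the scene too. There is more than one size of the driver; the one meant has the size given above. What is shaped like the station but red is not meant.

How it is judged:
By the outcome, as a careful person would: the job done as asked, in the order asked, and still so for the second after the job is handed in, while the arm keeps its last pose, push and grip.
It also fails if it takes over 69 s, if anything falls off the work surface, if the arm or the gripper's body presses on something with over 40 N, if the wrist force passes 120 N, or if a joint passes its speed limit or range.

## Working session

There is one attempt and no reset: what is moved stays moved. The work goes in short steps, Python scripts to look and compute and a tool call to move; the robot and the scene stay as the last step left them, time stands still between calls to the robot, and variables do not carry over. Pictures are saved under pics/ and viewed, at most 10 in all, crops included, and the job is handed in when it is done.

Besides the shell and the picture viewer there is one more tool, called after "Request:" by a JSON object that holds its "fn" and its "kwargs". servo_tool: Moves the arm, as the interface text tells. Its arguments: {"type":"object","properties":{"commands":{"type":"array"},"newtons":{"type":"number"}},"required":["commands"]}

```bash
mkdir -p pics; python3 - <<'E'
from workcell import bot
import cv2,numpy as np
s=bot.state(); print({k:np.round(v,3).tolist() for k,v in s.items()})
for n in("scene","top"):
    im=bot.read_camera(n); cv2.imwrite(f"pics/{n}0.png",im)
    c=bot.calibration(n); print(n,{k:np.round(v,4).tolist() for k,v in c.items()})
print(np.round(bot.calibration("wrist")["tool_from_camera"],4).tolist(), bot.calibration("wrist")["mtx"].tolist())
a=cv2.imread("pics/scene0.png");b=cv2.imread("pics/top0.png")
cv2.imwrite("pics/s0.png",cv2.resize(a,(800,600)));cv2.imwrite("pics/t0.png",cv2.resize(b,(800,600)))
E
```

```text
{'time': 0.0, 'q': [1.598, 0.502, -0.427, 1.551, 0.221, 1.138, -0.21], 'dq': [-0.0, 0.0, -0.0, 0.001, -0.0, -0.001, -0.001], 'effort': [0.0, -56.953, -5.816, -28.094, 0.011, 0.012, 0.0], 'tool_pos': [0.152, -0.631, 0.244], 'orientation': [0.993, 0.118, -0.0, -0.001], 'ft_force': [0.278, -0.083, -0.545], 'ft_torque': [-0.01, -0.023, -0.056], 'gripper_force': 0.0, 'gripper_width': 0.085}
scene {'mtx': [[433.4052, 0.0, 248.7976], [0.0, 433.4052, 193.7873], [0.0, 0.0, 1.0]], 'R': [[-0.8219, -0.5694, 0.0158], [-0.3964, 0.5518, -0.7338], [0.4091, -0.6093, -0.6792]], 't': [0.4339, 0.2927, 1.1825]}
top {'mtx': [[347.3379, 0.0, 255.3011], [0.0, 347.3379, 195.7048], [0.0, 0.0, 1.0]], 'R': [[-0.0188, -0.9998, 0.0015], [-0.9976, 0.0187, -0.0663], [0.0663, -0.0028, -0.9978]], 't': [0.0115, 0.5172, 1.2544]}
[[-0.0011, -0.9463, -0.3234, 0.0833], [1.0, -0.0007, -0.0013, -0.0004], [0.001, -0.3234, 0.9463, -0.1294], [0.0, 0.0, 0.0, 1.0]] [[337.4136806504512, 0.0, 253.11809759833488], [0.0, 337.4136806504512, 193.59821126408002], [0.0, 0.0, 1.0]]
```

View pics/s0.png

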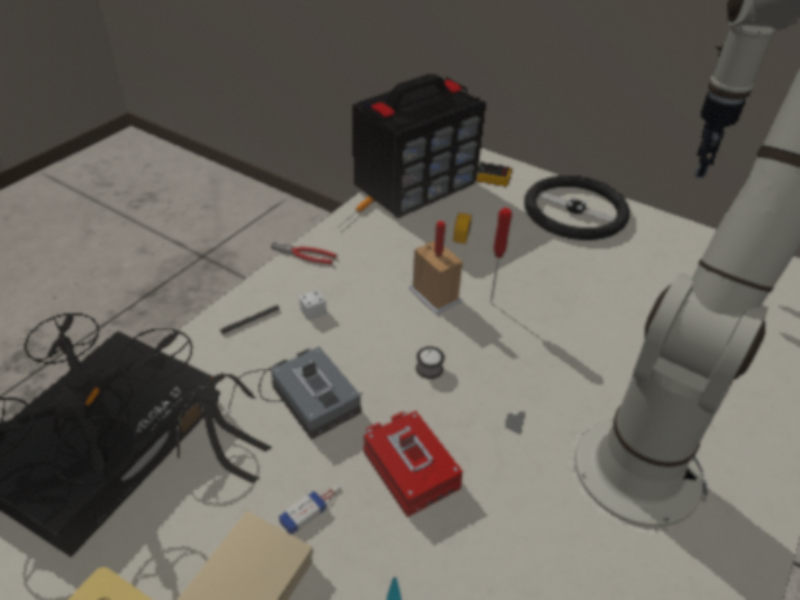

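View pics/t0.png

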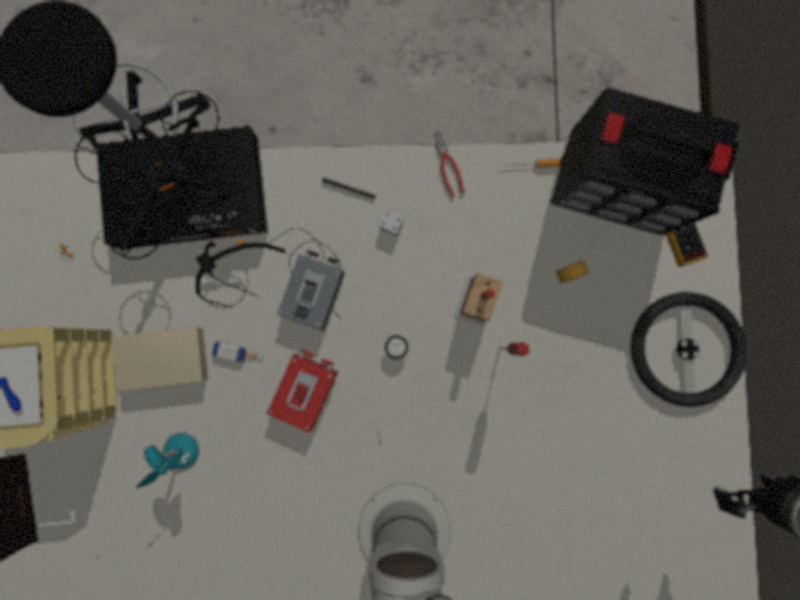

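The scene view shows the grey station at (316,390) and the tool block with the slim driver at (437,265). In the top view they are at (312,292) and (482,298), with the station's aerial stubs pointing to image-up (+x). Next I'll enlarge both in one mosaic.

```bash
cat > h.py <<'E'
import cv2,numpy as np
from workcell import bot
from scipy.spatial.transform import Rotation as Rn
def crop(im,u,v,w,h,W,H):
    c=im[v:v+h,u:u+w]; return cv2.resize(c,(W,H),interpolation=cv2.INTER_CUBIC)
def ray(c,uv):
    R=np.array(c["R"]);t=np.array(c["t"]);d=R.T@np.linalg.inv(c["mtx"])@np.array([*uv,1.]);return -R.T@t,d
def atz(c,uv,z):
    o,d=ray(c,uv);return o+d*(z-o[2])/d[2]
def proj(c,X):
    X=np.atleast_2d(X);p=(np.array(c["R"])@X.T).T+np.array(c["t"]).ravel();p=p@np.array(c["mtx"]).T;return p[:,:2]/p[:,2:]
def wristcal(s):
    c=bot.calibration("wrist");T=np.eye(4);T[:3,:3]=Rn.from_quat(s["orientation"]).as_matrix();T[:3,3]=s["tool_pos"]
    M=np.linalg.inv(T@np.array(c["tool_from_camera"]));return dict(mtx=np.array(c["mtx"]),R=M[:3,:3],t=M[:3,3])
E
python3 - <<'E'
from h import *
t=cv2.imread("pics/top0.png");s=cv2.imread("pics/scene0.png")
a=crop(t,170,150,60,70,400*6//7,400)  # not used
m=np.vstack([np.hstack([crop(t,172,150,64,48,400,300),crop(t,280,165,64,48,400,300)]),
 np.hstack([crop(s,165,215,72,54,400,300),crop(s,250,135,72,54*2-27,400,300)[:300]])])
cv2.imwrite("pics/m0.png",m)
E
```

```text
(no output)
```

View pics/m0.png

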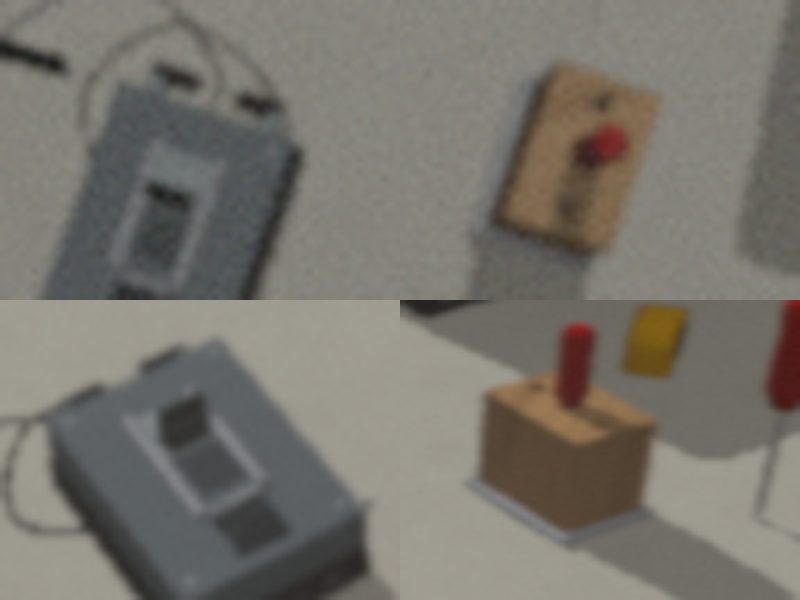

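The mosaic shows the station's +x top edge at top-view pixels (191.5,163.1) to (219.7,173.7). The block's top corners are at (304.5,174.9), (321.6,180.2), (312.8,205) and (295.5,200.5), and the shutter tab is on the +x half of the station.

```bash
python3 - <<'E'
from h import *
c=bot.calibration("top")
a=atz(c,(191.5,163.1),.058);b=atz(c,(219.7,173.7),.058)
d=a-b;print("len",np.linalg.norm(d)); yy=d[:2]/np.linalg.norm(d[:2]); xx=np.array([yy[1],-yy[0]])
print("station", (a+b)[:2]/2-.075*xx, "xdir",xx,np.degrees(np.arctan2(xx[1],xx[0])))
P=np.array([atz(c,p,.115) for p in[(304.5,174.9),(321.6,180.2),(312.8,205),(295.5,200.5)]])
x=(P[0]+P[1]-P[2]-P[3])/2;print("block",P.mean(0),np.linalg.norm(x),np.degrees(np.arctan2(x[1],x[0])), np.linalg.norm(P[0]-P[1]))
E
```

```text
len 0.10768579407143149
station [0.54568292 0.20482677] xdir [ 0.92883743 -0.37048756] -21.745689325082843
block [ 0.52635616 -0.17862273  0.115     ] 0.09097438972961495 -20.99154243923056 0.06056233690133568
```

Request:
{"fn": "servo_tool", "kwargs": {"commands": [0, 0, -0.02, 0, 0, -0.1193, 0.085, 0, 0, -0.02, 0, 0, -0.1193, 0.085, 0, 0, -0.02, 0, 0, -0.1193, 0.085, 0, 0, -0.02, 0, 0, -0.1193, 0.085, 0, 0, -0.02, 0, 0, -0.1193, 0.085, 0, 0, -0.02, 0, 0, -0.1193, 0.085, 0, 0, -0.02, 0, 0, -0.1193, 0.085, 0, 0, -0.02, 0, 0, -0.1193, 0.085, 0.03, 0.002, 0, 0, 0, 0, 0.085, 0.035, 0.003, 0, 0, 0, 0, 0.085]}}

```text
time: 0.93
tool_pos: [0.179, -0.575, 0.4052]
orientation: [0.829, 0.559, 0.0, 0.001]
ft_force: [1.3, 0.7, 0.5]
gripper_width: 0.085
gripper_force: 0.0
```

Request:
{"fn": "servo_tool", "kwargs": {"commands": [0.04, 0.003, 0, 0, 0, 0, 0.085, 0.04, 0.003, 0, 0, 0, 0, 0.085, 0.04, 0.003, 0, 0, 0, 0, 0.085, 0.04, 0.003, 0, 0, 0, 0, 0.085, 0.04, 0.003, 0, 0, 0, 0, 0.085, 0.04, 0.003, 0, 0, 0, 0, 0.085, 0.04, 0.003, 0, 0, 0, 0, 0.085, 0.04, 0.003, 0, 0, 0, 0, 0.085, 0.04, 0.003, 0, 0, 0, 0, 0.085, 0.04, 0.003, 0, 0, 0, 0, 0.085]}}

```text
time: 1.77
tool_pos: [0.3573, -0.2112, 0.405]
orientation: [0.828, 0.561, -0.001, 0.0]
ft_force: [0.8, -0.3, 0.7]
gripper_width: 0.0849
gripper_force: 0.0
```

Request:
{"fn": "servo_tool", "kwargs": {"commands": [0.038, 0.0033, 0, 0, 0, 0, 0.085, 0.038, 0.0033, 0, 0, 0, 0, 0.085, 0.038, 0.0033, 0, 0, 0, 0, 0.085, 0.038, 0.0033, 0, 0, 0, 0, 0.085, 0.038, 0.0033, 0, 0, 0, 0, 0.085, 0.038, 0.0033, 0, 0, 0, 0, 0.085, 0.038, 0.0033, 0, 0, 0, 0, 0.085, 0.038, 0.0033, 0, 0, 0, 0, 0.085, 0.038, 0.0033, 0, 0, 0, 0, 0.085, 0.038, 0.0033, 0, 0, 0, 0, 0.085]}}

```text
time: 2.6
tool_pos: [0.5256, 0.1202, 0.4043]
orientation: [0.828, 0.56, -0.001, -0.001]
ft_force: [0.4, -0.6, 0.6]
gripper_width: 0.0849
gripper_force: 0.0
```

Request:
{"fn": "servo_tool", "kwargs": {"commands": [0.03, 0.003, 0.01, 0, 0, 0, 0.03, 0.03, 0.003, 0.02, 0, 0, 0, 0.03, 0.015, 0.001, 0.03, 0, 0, 0, 0.03, 0, 0, 0.03, 0, 0, 0, 0.03, 0, 0, 0.03, 0, 0, 0, 0.03, 0, 0, 0.02, 0, 0, 0, 0.03, 0, 0, 0, 0, 0, 0, 0.03, 0, 0, 0, 0, 0, 0, 0.03]}}

```text
time: 3.27
tool_pos: [0.5586, 0.186, 0.2647]
orientation: [0.828, 0.561, -0.001, -0.001]
ft_force: [0.1, 0.2, 0.7]
gripper_width: 0.0302
gripper_force: 0.0
```

```bash
python3 - <<'E'
from h import *
s=bot.state();im=bot.read_camera("wrist");cv2.imwrite("pics/w1r.png",im);print(s["tool_pos"],s["orientation"],s["ft_force"])
np.savez("w1.npz",**wristcal(s))
cv2.imwrite("pics/w1.png",cv2.resize(im,(800,600),interpolation=cv2.INTER_CUBIC))
E
```

```text
[0.55856212 0.18599557 0.26467475] [ 8.27883818e-01  5.60897520e-01 -1.37158568e-03 -6.88647898e-04] [0.06365472 0.18841784 0.72284724]
```

View pics/w1.png

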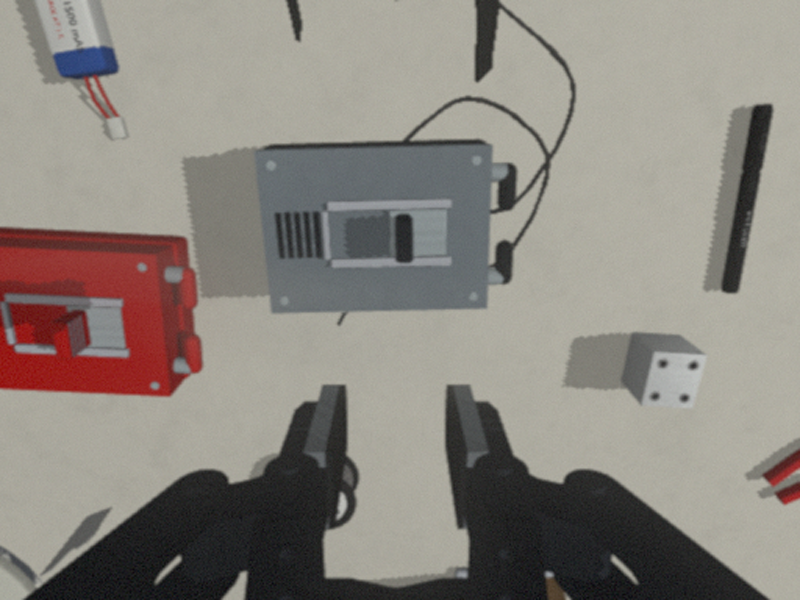

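The wrist view shows the station's top-face corners at about (258,150), (492,146), (487,307) and (272,312). The tab top spans (396–412, 214–262), and the shutter is closed.

```bash
python3 - <<'E'
from h import *
from scipy.optimize import least_squares
c=dict(np.load("w1.npz"))
k=512/800
px=np.array([[258,150],[492,146],[487,307],[272,312]])*k-.2
m=np.array([[-75,55,58],[75,55,58],[75,-55,58],[-75,-55,58]])/1000
tabpx=np.array([404,238])*k-.2
def W(p,X):
    a=p[2];R=np.array([[np.cos(a),-np.sin(a)],[np.sin(a),np.cos(a)]]);X=np.atleast_2d(X);return np.c_[X[:,:2]@R.T+p[:2],X[:,2]]
f=lambda p:(proj(c,W(p,m))-px).ravel()
r=least_squares(f,[.545,.205,-.38]);print(r.x,np.degrees(r.x[2]),"res",r.fun.round(1))
tab=atz(c,tabpx,.0865);print("tab seen",tab,"model",W(r.x,[.019,0,.0865]),"aper",W(r.x,[.028,0,.058]))
s=bot.state();Rt=Rn.from_quat(s["orientation"]);print("tool x,y",Rt.as_matrix()[:,:2].T.round(3), "tabdelta tool",Rt.inv().apply(tab-s["tool_pos"]))
ct=bot.calibration("top");cs=bot.calibration("scene")
for n,cc in(("top",ct),("scene",cs)):print(n,proj(cc,W(r.x,m)).round(1).tolist(),proj(cc,tab).round(1))
E
```

```text
[ 0.55224504  0.20547015 -0.36194951] -20.73817908469763 res [-3.9 -1.7  3.4 -2.2  2.1  3.3 -1.7  2.5]
tab seen [0.56922272 0.20227366 0.0865    ] model [[0.570014   0.19874229 0.0865    ]] aper [[0.57843087 0.19555541 0.058     ]]
tool x,y [[ 0.371  0.929  0.   ]
 [ 0.929 -0.371 -0.001]] tabdelta tool [0.01817792 0.00341247 0.17971938]
top [[175.8, 200.9], [190.6, 161.3], [219.5, 171.6], [205.0, 211.3]] [[197.3 180.5]]
scene [[197.6, 270.4], [172.1, 235.8], [204.8, 220.7], [231.7, 252.8]] [[196.9 234.3]]
```

Request:
{"fn": "servo_tool", "kwargs": {"commands": [0.0165, 0.0034, 0.01, 0, 0, 0, 0.035, 0, 0, 0.03, 0, 0, 0, 0.035, 0, 0, 0.03, 0, 0, 0, 0.035, 0, 0, 0.03, 0, 0, 0, 0.035, 0, 0, 0.025, 0, 0, 0, 0.035, 0, 0, 0.02, 0, 0, 0, 0.035, 0, 0, 0.015, 0, 0, 0, 0.035, 0, 0, 0.01, 0, 0, 0, 0.035, 0, 0, 0.005, 0, 0, 0, 0.035, 0, 0, 0, 0, 0, 0, 0.035]}}

```text
time: 4.15
tool_pos: [0.5688, 0.2004, 0.0907]
orientation: [0.828, 0.561, 0.0, -0.0]
ft_force: [0.3, -0.1, 0.3]
gripper_width: 0.0352
gripper_force: 0.0
```

```bash
python3 - <<'E'
from h import *
s=bot.state();im=bot.read_camera("wrist");print(s["tool_pos"],s["ft_force"],s["gripper_width"])
cv2.imwrite("pics/w2.png",cv2.resize(im,(800,600),interpolation=cv2.INTER_CUBIC)[100:500])
E
```

```text
[0.56878609 0.20042851 0.0906909 ] [ 0.34357221 -0.05284261  0.34231196] 0.03519945470894574
```

View pics/w2.png

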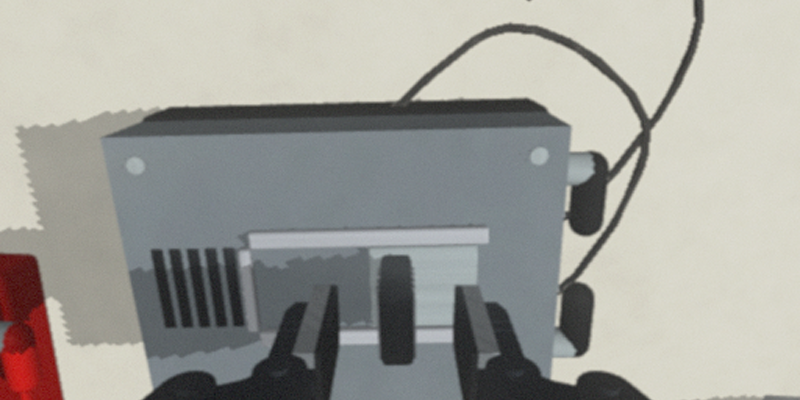

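The pads straddle the tab (tab at columns 378–414, pads at 335 and 457), centred. I'll go down 10 mm more and close.

Request:
{"fn": "servo_tool", "kwargs": {"commands": [0, 0, 0.006, 0, 0, 0, 0.035, 0, 0, 0.004, 0, 0, 0, 0.035, 0, 0, 0, 0, 0, 0, 0.0, 0, 0, 0, 0, 0, 0, 0.0, 0, 0, 0, 0, 0, 0, 0.0, 0, 0, 0, 0, 0, 0, 0.0, 0, 0, 0, 0, 0, 0, 0.0, 0, 0, 0, 0, 0, 0, 0.0], "newtons": 30}}

```text
time: 4.87
tool_pos: [0.5685, 0.2003, 0.0807]
orientation: [0.828, 0.561, -0.0, 0.0]
ft_force: [-0.3, -0.9, 1.0]
gripper_width: 0.0096
gripper_force: 31.7
```

Request:
{"fn": "servo_tool", "kwargs": {"commands": [0, -0.002, 0, 0, 0, 0, 0, 0, -0.004, 0, 0, 0, 0, 0, 0, -0.004, 0, 0, 0, 0, 0, 0, -0.004, 0, 0, 0, 0, 0, 0, -0.004, 0, 0, 0, 0, 0, 0, -0.004, 0, 0, 0, 0, 0, 0, -0.004, 0, 0, 0, 0, 0, 0, -0.003, 0, 0, 0, 0, 0, 0, -0.001, 0, 0, 0, 0, 0, 0, 0, 0, 0, 0, 0, 0]}}

```text
time: 5.7
tool_pos: [0.5414, 0.2105, 0.0807]
orientation: [0.828, 0.561, 0.0, 0.001]
ft_force: [5.7, -4.3, -0.8]
gripper_width: 0.0091
gripper_force: 31.7
```

Request:
{"fn": "servo_tool", "kwargs": {"commands": [0, -0.001, 0, 0, 0, 0, 0, 0, -0.001, 0, 0, 0, 0, 0, 0, 0, 0, 0, 0, 0, 0]}}

```text
time: 5.95
tool_pos: [0.5413, 0.2105, 0.0807]
orientation: [0.828, 0.56, 0.001, 0.002]
ft_force: [10.3, -5.2, -4.3]
gripper_width: 0.0092
gripper_force: 31.8
```

Request:
{"fn": "servo_tool", "kwargs": {"commands": [0, 0, 0, 0, 0, 0, 0.04, 0, 0, 0, 0, 0, 0, 0.04, 0, 0, 0, 0, 0, 0, 0.04, 0, 0, -0.01, 0, 0, 0, 0.04, 0, 0, -0.02, 0, 0, 0, 0.04, 0, 0, -0.03, 0, 0, 0, 0.06, 0, 0, -0.03, 0, 0, 0, 0.06, 0, 0, -0.03, 0, 0, 0, 0.06, 0, 0.03, -0.02, 0, 0, 0, 0.06, 0, 0, 0, 0, 0, 0, 0.06]}}

```text
time: 6.78
tool_pos: [0.5723, 0.2007, 0.2262]
orientation: [0.829, 0.559, 0.004, 0.002]
ft_force: [2.8, -0.9, -0.0]
gripper_width: 0.0601
gripper_force: 0.0
```

Request:
{"fn": "servo_tool", "kwargs": {"commands": [0, 0, 0, 0, 0, 0, 0.06]}}

```text
time: 6.87
tool_pos: [0.5681, 0.201, 0.2224]
orientation: [0.829, 0.56, 0.001, 0.0]
ft_force: [0.1, 0.8, 0.4]
gripper_width: 0.0599
gripper_force: 0.0
```

```bash
python3 - <<'E'
from h import *
s=bot.state();im=bot.read_camera("wrist");c=wristcal(s);np.savez("w3.npz",**c);print(s["tool_pos"],s["ft_force"],s["gripper_width"])
uv=proj(c,[.5777,.1966,.058])[0];print(uv)
u,v=int(uv[0])-80,int(uv[1])-60;print(u,v)
cv2.imwrite("pics/w3.png",crop(im,u,v,160,120,800,600))
E
```

```text
[0.56807512 0.20099585 0.22237242] [0.12827973 0.84764992 0.39159461] 0.05985451743025389
[265.06999631 177.19026022]
185 117
```

View pics/w3.png

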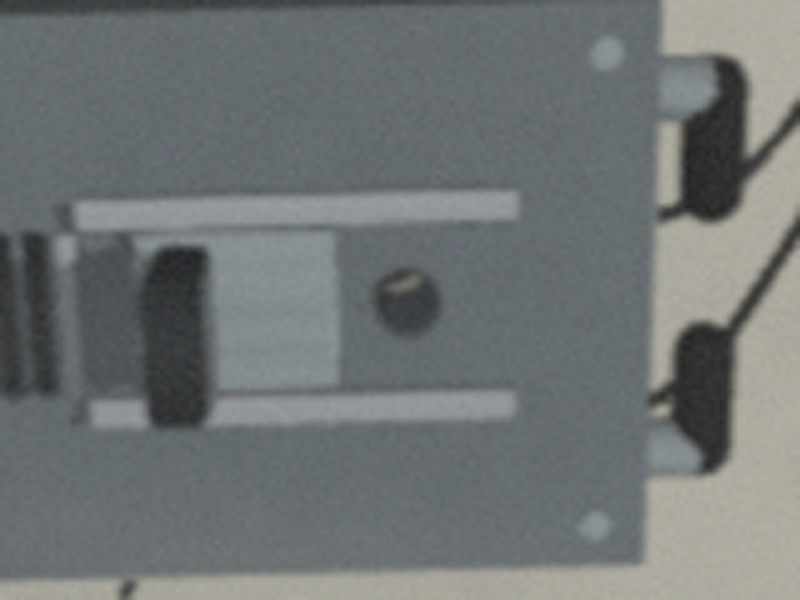

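The shutter is fully open: the hole is free with its centre at crop pixel (408,302), and the white button is visible inside. Next is the tool block.

Request:
{"fn": "servo_tool", "kwargs": {"commands": [0, 0, -0.03, 0, 0, 0, 0.06, -0.015, 0.004, -0.03, 0, 0, 0, 0.06, -0.037, 0.01, -0.03, 0, 0, 0, 0.06, -0.037, 0.01, -0.02, 0, 0, 0, 0.06, -0.037, 0.01, 0, 0, 0, 0, 0.06, -0.037, 0.01, 0, 0, 0, 0, 0.06, -0.037, 0.01, 0, 0, 0, 0, 0.06, -0.037, 0.01, 0, 0, 0, 0, 0.06, -0.037, 0.01, 0, 0, 0, 0, 0.06, -0.037, 0.01, 0, 0, 0, 0, 0.06]}}

```text
time: 7.75
tool_pos: [0.5282, -0.1125, 0.3244]
orientation: [0.827, 0.562, -0.001, -0.001]
ft_force: [1.0, -0.3, -0.2]
gripper_width: 0.06
gripper_force: 0.0
```

Request:
{"fn": "servo_tool", "kwargs": {"commands": [-0.037, 0.012, 0, 0, 0, 0, 0.06, -0.02, 0.006, 0, 0, 0, 0, 0.06, 0, 0, 0, 0, 0, 0, 0.06, 0, 0, 0, 0, 0, 0, 0.06]}}

```text
time: 8.08
tool_pos: [0.5243, -0.172, 0.3241]
orientation: [0.829, 0.56, -0.001, -0.002]
ft_force: [-0.1, 0.5, 0.3]
gripper_width: 0.0598
gripper_force: 0.0
```

```bash
python3 - <<'E'
from h import *
c=dict(np.load("w3.npz"));print("aperture",atz(c,(266.2,177.0),.058))
s=bot.state();im=bot.read_camera("wrist");c=wristcal(s);np.savez("w4.npz",**c);print(s["tool_pos"],s["orientation"])
print(proj(c,[[.526,-.179,.115],[.526,-.179,.2]]))
cv2.imwrite("pics/w4r.png",im);cv2.imwrite("pics/w4.png",crop(im,156,90,200,150,800,600))
E
```

```text
aperture [0.57871298 0.19638363 0.058     ]
[ 0.52433241 -0.17200278  0.32411147] [ 8.28573392e-01  5.59877672e-01 -6.91453779e-04 -1.62730942e-03]
[[258.35282868 170.09303155]
 [259.53155308 197.42831064]]
```

View pics/w4.png

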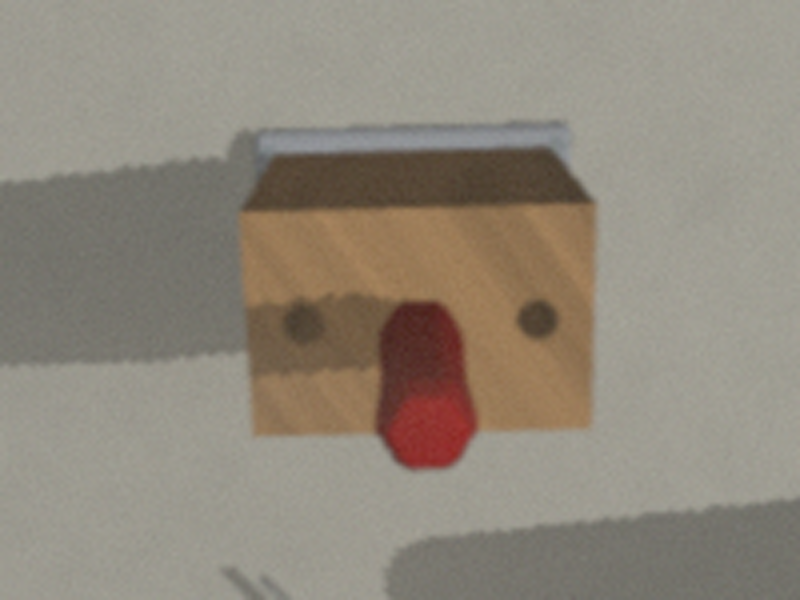

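The driver stands in the middle hole. Its octagonal handle top is centred at crop (427,427) with flats along the tool axes, and the side holes are at (305,323) and (538,320).

```bash
python3 - <<'E'
from h import *
c=dict(np.load("w4.npz"));a=atz(c,(262.4,196.4),.2);b=atz(c,(261.,170.),.115);print(a,b)
s=bot.state();R=Rn.from_quat(s["orientation"]);p=(a+b)/2;p[2]=.1635
print(R.as_matrix().round(4),R.inv().apply(p-s["tool_pos"]))
E
```

```text
[ 0.52843804 -0.17904445  0.2       ] [ 0.52857881 -0.17993028  0.115     ]
[[ 0.3701  0.929  -0.0022]
 [ 0.929  -0.3701  0.0019]
 [ 0.001  -0.0028 -1.    ]] [-0.00746025  0.00735185  0.16104824]
```

Request:
{"fn": "servo_tool", "kwargs": {"commands": [-0.0075, 0.0074, 0, 0, 0, 0, 0.06, 0, 0, 0.02, 0, 0, 0, 0.06, 0, 0, 0.03, 0, 0, 0, 0.06, 0, 0, 0.03, 0, 0, 0, 0.06, 0, 0, 0.03, 0, 0, 0, 0.06, 0, 0, 0.02, 0, 0, 0, 0.06, 0, 0, 0.02, 0, 0, 0, 0.06, 0, 0, 0.01, 0, 0, 0, 0.06, 0, 0, 0.001, 0, 0, 0, 0.06, 0, 0, 0, 0, 0, 0, 0.06]}}

```text
time: 8.97
tool_pos: [0.53, -0.1802, 0.1646]
orientation: [0.827, 0.562, -0.0, -0.0]
ft_force: [0.1, 0.6, 0.3]
gripper_width: 0.0599
gripper_force: 0.0
```

Request:
{"fn": "servo_tool", "kwargs": {"commands": [0, 0, 0, 0, 0, 0, 0.0, 0, 0, 0, 0, 0, 0, 0.0, 0, 0, 0, 0, 0, 0, 0.0, 0, 0, 0, 0, 0, 0, 0.0, 0, 0, 0, 0, 0, 0, 0.0, 0, 0, 0, 0, 0, 0, 0.0, 0, 0, 0, 0, 0, 0, 0.0, 0, 0, 0, 0, 0, 0, 0.0], "newtons": 60}}

```text
time: 9.63
tool_pos: [0.5302, -0.1815, 0.1654]
orientation: [0.828, 0.561, 0.0, 0.001]
ft_force: [-0.1, -0.3, 5.6]
gripper_width: 0.0182
gripper_force: 59.9
```

Request:
{"fn": "servo_tool", "kwargs": {"commands": [0, 0, -0.005, 0, 0, 0, 0.0, 0, 0, -0.01, 0, 0, 0, 0.0, 0, 0, -0.02, 0, 0, 0, 0.0, 0, 0, -0.02, 0, 0, 0, 0.0, 0, 0, -0.02, 0, 0, 0, 0.0, 0, 0, -0.02, 0, 0, 0, 0.0, 0, 0, -0.02, 0, 0, 0, 0.0, 0, 0, -0.02, 0, 0, 0, 0.0, 0, 0, -0.02, 0, 0, 0, 0.0, 0, 0, -0.015, 0, 0, 0, 0.0]}}

```text
time: 10.47
tool_pos: [0.53, -0.181, 0.3368]
orientation: [0.828, 0.561, 0.0, 0.0]
ft_force: [0.7, -0.2, -0.4]
gripper_width: 0.0183
gripper_force: 59.2
```

Request:
{"fn": "servo_tool", "kwargs": {"commands": [0.02, -0.005, 0, 0, 0, 0, 0, 0.037, -0.0095, 0, 0, 0, 0, 0, 0.037, -0.0095, 0, 0, 0, 0, 0, 0.037, -0.0095, 0, 0, 0, 0, 0, 0.037, -0.0095, 0, 0, 0, 0, 0, 0.037, -0.0095, 0, 0, 0, 0, 0, 0.037, -0.0095, 0, 0, 0, 0, 0, 0.037, -0.0095, 0, 0, 0, 0, 0, 0.037, -0.0095, 0, 0, 0, 0, 0, 0.037, -0.0095, 0, 0, 0, 0, 0]}}

```text
time: 11.3
tool_pos: [0.5764, 0.1817, 0.335]
orientation: [0.828, 0.561, -0.0, -0.0]
ft_force: [0.6, 0.2, -0.6]
gripper_width: 0.018
gripper_force: 59.2
```

Request:
{"fn": "servo_tool", "kwargs": {"commands": [0.015, -0.0047, 0, 0, 0, 0, 0, 0, 0, 0.03, 0, 0, 0, 0, 0, 0, 0.03, 0, 0, 0, 0, 0, 0, 0.02, 0, 0, 0, 0, 0, 0, 0.005, 0, 0, 0, 0, 0, 0, 0, 0, 0, 0, 0, 0, 0, 0, 0, 0, 0, 0]}}

```text
time: 11.88
tool_pos: [0.5782, 0.196, 0.2507]
orientation: [0.828, 0.561, 0.0, -0.0]
ft_force: [-0.0, -0.2, -0.0]
gripper_width: 0.0182
gripper_force: 59.1
```

```bash
python3 - <<'E'
from h import *
s=bot.state();im=bot.read_camera("wrist");sc=bot.read_camera("scene");c=wristcal(s);np.savez("w5.npz",**c,sp=s["tool_pos"],so=s["orientation"]);print(s["tool_pos"],s["orientation"],s["ft_force"])
R=Rn.from_quat(s["orientation"]);tip=s["tool_pos"]+R.apply([0,0,.1465])
print(tip,proj(c,tip),proj(c,[.5785,.1965,.058]),proj(bot.calibration("scene"),[tip,[.5785,.1965,.058]]))
cv2.imwrite("pics/w5r.png",im);cv2.imwrite("pics/s5r.png",sc)
cv2.imwrite("pics/w5.png",np.hstack([crop(im,215,130,80,120,400,600),crop(sc,160,165,80,120,400,600)]))
E
```

```text
[0.57818151 0.19604867 0.25068943] [ 8.27982471e-01  5.60753801e-01  3.69113535e-04 -2.58382240e-04] [-0.00720453 -0.17160715 -0.04733148]
[0.5782286  0.196172   0.10418949] [[253.72332385 182.1055354 ]] [[253.7843489  168.09902027]] [[195.3889121  227.3785398 ]
 [196.32317956 238.22717304]]
```

View pics/w5.png

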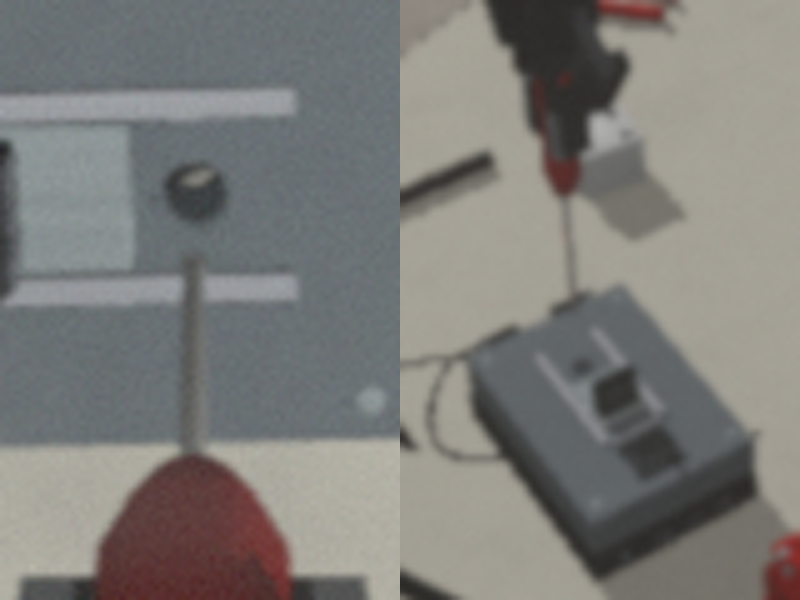

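The wrist view puts the blade tip at raw pixel (253.2,181.0) against an expected (253.7,182.1), and the hole at (253.8,168.0), exactly as predicted. The alignment is good to about 1 mm, so I'll go down gently.

Request:
{"fn": "servo_tool", "kwargs": {"commands": [-0.0005, 0.0006, 0.01, 0, 0, 0, 0, 0, 0, 0.015, 0, 0, 0, 0, 0, 0, 0.01, 0, 0, 0, 0, 0, 0, 0.006, 0, 0, 0, 0, 0, 0, 0.005, 0, 0, 0, 0, 0, 0, 0.005, 0, 0, 0, 0, 0, 0, 0.005, 0, 0, 0, 0, 0, 0, 0.005, 0, 0, 0, 0, 0, 0, 0, 0, 0, 0, 0]}}

```text
time: 12.73
tool_pos: [0.5777, 0.1948, 0.1874]
orientation: [0.828, 0.561, -0.001, -0.0]
ft_force: [1.7, -0.8, 0.3]
gripper_width: 0.0185
gripper_force: 59.1
```

Request:
{"fn": "servo_tool", "kwargs": {"commands": [0, 0, 0, 0, 0, 0, 0, 0, 0, 0.003, 0, 0, 0, 0, 0, 0, 0.003, 0, 0, 0, 0, 0, 0, 0, 0, 0, 0, 0]}}

```text
time: 13.07
tool_pos: [0.578, 0.1948, 0.182]
orientation: [0.828, 0.561, -0.0, -0.0]
ft_force: [0.5, -0.2, -1.0]
gripper_width: 0.0183
gripper_force: 59.1
```

Request:
{"fn": "servo_tool", "kwargs": {"commands": [0.0008, 0, 0.0015, 0, 0, 0, 0, 0, 0, 0.0015, 0, 0, 0, 0, 0, 0, 0.0015, 0, 0, 0, 0, 0, 0, 0, 0, 0, 0, 0]}}

```text
time: 13.4
tool_pos: [0.5786, 0.1958, 0.1783]
orientation: [0.828, 0.561, -0.0, 0.0]
ft_force: [-0.7, -1.9, 3.8]
gripper_width: 0.0184
gripper_force: 59.8
```

Request:
{"fn": "servo_tool", "kwargs": {"commands": [0, 0, 0.0015, 0, 0, 0, 0, 0, 0, 0.0015, 0, 0, 0, 0, 0, 0, 0, 0, 0, 0, 0, 0, 0, 0, 0, 0, 0, 0]}}

```text
time: 13.73
tool_pos: [0.5793, 0.1966, 0.1776]
orientation: [0.828, 0.561, 0.001, 0.001]
ft_force: [-3.2, -1.9, 16.0]
gripper_width: 0.0184
gripper_force: 61.3
```

Request:
{"fn": "servo_tool", "kwargs": {"commands": [0, 0, -0.002, 0, 0, 0, 0, 0, 0, -0.001, 0, 0, 0, 0, 0, 0, 0, 0, 0, 0, 0, 0, 0, 0, 0, 0, 0, 0]}}

```text
time: 14.07
tool_pos: [0.5789, 0.1959, 0.1782]
orientation: [0.828, 0.561, 0.0, -0.0]
ft_force: [-0.1, -0.3, 5.8]
gripper_width: 0.0184
gripper_force: 59.6
```

Request:
{"fn": "servo_tool", "kwargs": {"commands": [0, 0, -0.0015, 0, 0, 0, 0, 0, 0, 0, 0, 0, 0, 0, 0, 0, 0, 0, 0, 0, 0]}}

```text
time: 14.32
tool_pos: [0.5787, 0.1957, 0.1794]
orientation: [0.828, 0.561, -0.0, -0.0]
ft_force: [0.9, 0.2, 1.8]
gripper_width: 0.0183
gripper_force: 59.3
```

```bash
cat > avg.py <<'E'
from h import *
F=[];Z=[]
for i in range(12):
    s=bot.state();F.append(s["ft_force"]);Z.append(s["tool_pos"]);bot.read_camera("top")
print(np.mean(F,0).round(2),np.std(F,0).round(2),np.mean(Z,0).round(4),s["time"])
E
python3 avg.py
```

```text
[ 1.28 -0.19  1.52] [0.57 0.42 0.49] [0.5786 0.1957 0.1794] 14.8667
```

Request:
{"fn": "servo_tool", "kwargs": {"commands": [0, 0, -0.008, 0, 0, 0, 0, 0, 0, 0, 0, 0, 0, 0]}}

```text
time: 15.08
tool_pos: [0.5781, 0.1963, 0.1884]
orientation: [0.828, 0.561, -0.0, -0.0]
ft_force: [0.0, 0.5, -0.2]
gripper_width: 0.0183
gripper_force: 59.0
```

```bash
python3 avg.py
```

```text
[ 0.03  0.08 -0.65] [0.54 0.61 0.47] [0.5781 0.1958 0.1874] 15.6333
```

Request:
{"fn": "servo_tool", "kwargs": {"commands": [0, 0, 0.005, 0, 0, 0, 0, 0, 0, 0, 0, 0, 0, 0]}}

```text
time: 15.85
tool_pos: [0.5781, 0.1955, 0.1816]
orientation: [0.828, 0.561, -0.001, -0.0]
ft_force: [0.1, -0.2, -0.7]
gripper_width: 0.0183
gripper_force: 59.0
```

```bash
python3 avg.py
```

```text
[-0.17 -0.25 -0.54] [0.54 0.44 0.54] [0.5784 0.1958 0.1823] 16.4
```

Request:
{"fn": "servo_tool", "kwargs": {"commands": [0, 0, 0.002, 0, 0, 0, 0, 0, 0, 0, 0, 0, 0, 0]}}

```text
time: 16.62
tool_pos: [0.5787, 0.1958, 0.1804]
orientation: [0.828, 0.561, 0.0, -0.0]
ft_force: [0.5, 0.1, 0.9]
gripper_width: 0.0182
gripper_force: 59.2
```

```bash
python3 avg.py
```

```text
[0.36 0.34 1.01] [0.49 0.38 0.34] [0.5786 0.1959 0.1806] 17.1667
```

Request:
{"fn": "servo_tool", "kwargs": {"commands": [0, 0, 0.001, 0, 0, 0, 0, 0, 0, 0, 0, 0, 0, 0]}}

```text
time: 17.38
tool_pos: [0.5786, 0.1958, 0.1794]
orientation: [0.828, 0.561, -0.0, -0.0]
ft_force: [0.5, 0.5, 1.7]
gripper_width: 0.0184
gripper_force: 59.3
```

```bash
python3 avg.py
```

```text
[0.97 0.22 1.32] [0.28 0.51 0.45] [0.5786 0.1958 0.1795] 17.9333
```

Request:
{"fn": "servo_tool", "kwargs": {"commands": [0, 0, 0.001, 0, 0, 0, 0, 0, 0, 0, 0, 0, 0, 0]}}

```text
time: 18.15
tool_pos: [0.5785, 0.1958, 0.1784]
orientation: [0.828, 0.561, -0.0, -0.0]
ft_force: [0.6, -0.1, 2.1]
gripper_width: 0.0183
gripper_force: 59.3
```

```bash
python3 avg.py
```

```text
[0.86 0.23 1.86] [0.37 0.39 0.45] [0.5785 0.1958 0.1785] 18.7
```

Request:
{"fn": "servo_tool", "kwargs": {"commands": [0, 0, 0.001, 0, 0, 0, 0, 0, 0, 0, 0, 0, 0, 0]}}

```text
time: 18.92
tool_pos: [0.5786, 0.1961, 0.1781]
orientation: [0.828, 0.561, 0.0, 0.0]
ft_force: [0.4, -0.6, 6.2]
gripper_width: 0.018
gripper_force: 60.1
```

```bash
python3 avg.py
```

```text
[ 0.36 -0.31  6.01] [0.48 0.52 0.44] [0.5786 0.196  0.1781] 19.4667
```

```bash
python3 - <<'E'
from h import *
d=np.load("w5.npz");c={k:d[k] for k in("mtx","R","t")};R=Rn.from_quat(d["so"]);p=d["sp"]
for z in (.100,.1023,.105):
    x=atz(c,(253.0,181.0),z);print("tip",z,x,"tool",R.inv().apply(x-p).round(4))
print("hole",atz(c,(253.8,168.1),.058))
L=p+R.apply([[0,0,h] for h in(.0504,.08,.11,.1484)])
print("wrist",proj(c,L).round(1).tolist());print("scene",proj(bot.calibration("scene"),L).round(1).tolist())
# now
s=bot.state();im=bot.read_camera("wrist");sc=bot.read_camera("scene");c=wristcal(s)
R=Rn.from_quat(s["orientation"]);L=s["tool_pos"]+R.apply([[0,0,h] for h in(.0504,.08,.12)])
uv=proj(c,[.5785,.1965,.058])[0];print(s["tool_pos"],"hole",uv,proj(c,L).round(1).tolist())
u0,v0=220,140;print(u0,v0)
us=proj(bot.calibration("scene"),[.5785,.1965,.058])[0];print("sc",us,proj(bot.calibration("scene"),L).round(1).tolist())
cv2.imwrite("pics/w6.png",np.hstack([crop(im,u0,v0,80,120,400,600),crop(sc,165,185,60,90,400,600)]))
E
```

```text
tip 0.1 [0.57755359 0.19615409 0.1       ] tool [-0.0003 -0.0006  0.1507]
tip 0.1023 [0.57781064 0.19679183 0.1023    ] tool [ 0.0004 -0.0006  0.1484]
tip 0.105 [0.5781124  0.19754049 0.105     ] tool [ 0.0012 -0.0006  0.1457]
hole [0.57851391 0.19649335 0.058     ]
wrist [[254.0, 229.9], [253.9, 211.1], [253.8, 196.2], [253.7, 181.5]]
scene [[193.0, 203.0], [193.8, 210.8], [194.5, 218.4], [195.4, 227.8]]
[0.57863638 0.19600722 0.17815565] hole [253.34949837 191.4442243 ] [[254.0, 229.9], [253.9, 211.1], [253.8, 192.0]]
220 140
sc [196.32317956 238.22717304] [[194.7, 221.5], [195.5, 228.7], [196.4, 238.1]]
```

View pics/w6.png

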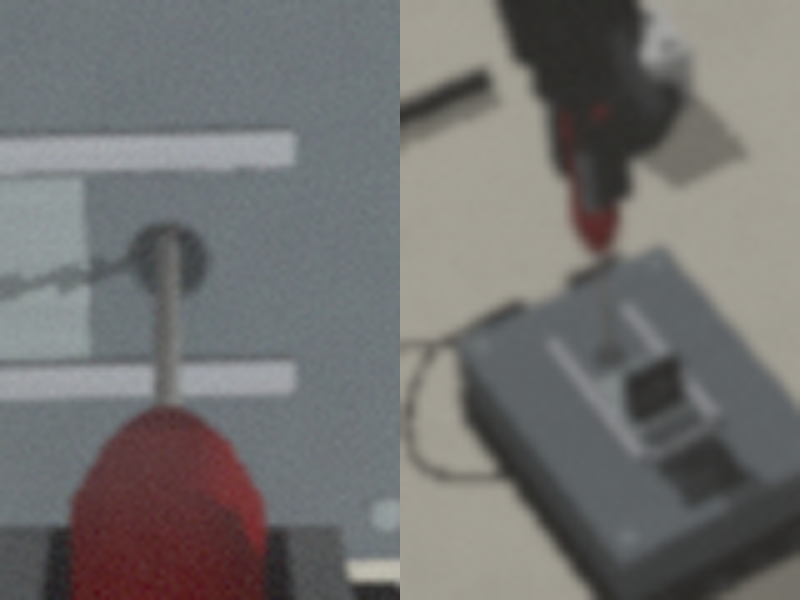

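The shaft runs down through the hole's centre: hole at crop (170,262), shaft at column 171. A hard stop shows at TCP z≈0.1783, earlier than the force curve predicts, so I'll test whether it depends on lateral offset.

Request:
{"fn": "servo_tool", "kwargs": {"commands": [0, 0, -0.002, 0, 0, 0, 0, 0.0015, 0, 0, 0, 0, 0, 0, 0, 0, 0.001, 0, 0, 0, 0, 0, 0, 0.001, 0, 0, 0, 0, 0, 0, 0, 0, 0, 0, 0, 0, 0, 0, 0, 0, 0, 0]}}

```text
time: 20.12
tool_pos: [0.579, 0.197, 0.178]
orientation: [0.828, 0.561, -0.0, 0.0]
ft_force: [-1.5, -2.2, 9.0]
gripper_width: 0.0182
gripper_force: 60.4
```

Request:
{"fn": "servo_tool", "kwargs": {"commands": [0, 0, -0.002, 0, 0, 0, 0, -0.0025, 0, 0, 0, 0, 0, 0, 0, 0, 0.001, 0, 0, 0, 0, 0, 0, 0.001, 0, 0, 0, 0, 0, 0, 0, 0, 0, 0, 0, 0, 0, 0, 0, 0, 0, 0]}}

```text
time: 20.62
tool_pos: [0.5782, 0.1955, 0.1781]
orientation: [0.828, 0.561, 0.0, -0.0]
ft_force: [-0.7, 0.3, 6.8]
gripper_width: 0.0183
gripper_force: 60.3
```

Request:
{"fn": "servo_tool", "kwargs": {"commands": [0, 0, -0.002, 0, 0, 0, 0, 0.001, 0.0015, 0, 0, 0, 0, 0, 0, 0, 0.001, 0, 0, 0, 0, 0, 0, 0.001, 0, 0, 0, 0, 0, 0, 0, 0, 0, 0, 0, 0, 0, 0, 0, 0, 0, 0]}}

```text
time: 21.12
tool_pos: [0.5794, 0.1957, 0.178]
orientation: [0.828, 0.561, -0.0, -0.0]
ft_force: [-2.3, -0.3, 8.7]
gripper_width: 0.0185
gripper_force: 60.5
```

Request:
{"fn": "servo_tool", "kwargs": {"commands": [0, 0, -0.002, 0, 0, 0, 0, 0, -0.003, 0, 0, 0, 0, 0, 0, 0, 0.001, 0, 0, 0, 0, 0, 0, 0.001, 0, 0, 0, 0, 0, 0, 0, 0, 0, 0, 0, 0, 0, 0, 0, 0, 0, 0]}}

```text
time: 21.62
tool_pos: [0.5775, 0.1964, 0.1781]
orientation: [0.828, 0.561, 0.0, 0.0]
ft_force: [-0.6, 0.1, 7.8]
gripper_width: 0.018
gripper_force: 60.3
```

Request:
{"fn": "servo_tool", "kwargs": {"commands": [0, 0.0015, -0.0035, 0, 0, 0, 0, 0, 0, 0, 0, 0, 0, 0]}}

```text
time: 21.78
tool_pos: [0.5783, 0.1958, 0.181]
orientation: [0.828, 0.561, -0.0, -0.0]
ft_force: [-1.1, 0.3, 1.7]
gripper_width: 0.0182
gripper_force: 59.2
```

```bash
python3 avg.py
```

```text
[-0.54  0.25  0.98] [0.44 0.55 0.4 ] [0.5782 0.1957 0.1807] 22.3333
```

Request:
{"fn": "servo_tool", "kwargs": {"commands": [0, 0, -0.0007, 0, 0, 0, 0, 0, 0, 0, 0, 0, 0, 0]}}

```text
time: 22.55
tool_pos: [0.5785, 0.1957, 0.1816]
orientation: [0.828, 0.561, -0.0, -0.0]
ft_force: [-0.6, 0.4, 0.6]
gripper_width: 0.0187
gripper_force: 59.0
```

```bash
python3 avg.py
```

```text
[-0.04 -0.08 -0.4 ] [0.31 0.4  0.6 ] [0.5785 0.1957 0.1816] 23.1
```

Request:
{"fn": "servo_tool", "kwargs": {"commands": [0, 0, -0.0007, 0, 0, 0, 0, 0, 0, 0, 0, 0, 0, 0]}}

```text
time: 23.32
tool_pos: [0.5785, 0.1958, 0.1825]
orientation: [0.828, 0.561, -0.0, -0.0]
ft_force: [-0.2, 0.1, -1.1]
gripper_width: 0.0185
gripper_force: 59.0
```

```bash
python3 avg.py
```

```text
[ 0.03 -0.24 -0.63] [0.42 0.43 0.48] [0.5785 0.1958 0.1824] 23.8667
```

Request:
{"fn": "servo_tool", "kwargs": {"commands": [0, 0, -0.0007, 0, 0, 0, 0, 0, 0, 0, 0, 0, 0, 0]}}

```text
time: 24.08
tool_pos: [0.5785, 0.1959, 0.1832]
orientation: [0.828, 0.561, -0.0, -0.0]
ft_force: [-0.5, -0.2, -1.3]
gripper_width: 0.0183
gripper_force: 59.0
```

```bash
python3 avg.py
```

```text
[-0.02 -0.12 -0.51] [0.63 0.47 0.48] [0.5785 0.1958 0.1831] 24.6333
```

```bash
cat > avgt.py <<'E'
from h import *
F=[]
for i in range(10):
    s=bot.state();F.append(np.r_[s["ft_force"],s["ft_torque"],s["tool_pos"]]);bot.read_camera("top")
print(np.mean(F,0).round(4),s["gripper_width"],s["time"])
E
python3 avgt.py
```

```text
[-0.0646 -0.2203 -0.3383 -0.0068 -0.0022 -0.0159  0.5784  0.1958  0.1831] 0.018181671782115695 25.1333
```

Request:
{"fn": "servo_tool", "kwargs": {"commands": [0, 0, 0.002, 0, 0, 0, 0, 0, 0, 0.002, 0, 0, 0, 0, 0, 0, 0.001, 0, 0, 0, 0, 0, 0, 0.001, 0, 0, 0, 0, 0, 0, 0, 0, 0, 0, 0]}}

```text
time: 25.6
tool_pos: [0.5788, 0.1963, 0.1781]
orientation: [0.828, 0.561, 0.0, 0.0]
ft_force: [-0.6, -0.9, 6.5]
gripper_width: 0.0185
gripper_force: 60.3
```

```bash
python3 avgt.py
```

```text
[-1.2017e+00 -5.7500e-01  6.8903e+00 -2.1450e-01  3.6900e-01  3.1000e-03
  5.7880e-01  1.9620e-01  1.7810e-01] 0.018625460158653583 26.05
```

Request:
{"fn": "servo_tool", "kwargs": {"commands": [0, 0, 0.001, 0, 0, 0, 0, 0, 0, 0, 0, 0, 0, 0, 0, 0, 0, 0, 0, 0, 0]}}

```text
time: 26.35
tool_pos: [0.5789, 0.1964, 0.1778]
orientation: [0.828, 0.561, 0.001, 0.0]
ft_force: [-2.5, -1.7, 10.8]
gripper_width: 0.018
gripper_force: 60.8
```

```bash
python3 avgt.py
```

```text
[-2.3059 -1.0397 11.114  -0.3994  0.7339  0.0116  0.5789  0.1964  0.1779] 0.017988055037766383 26.8
```

Request:
{"fn": "servo_tool", "kwargs": {"commands": [0, 0, -0.006, 0, 0, 0, 0, 0.002, 0, 0, 0, 0, 0, 0, 0.001, 0, 0, 0, 0, 0, 0, 0, 0, 0, 0, 0, 0, 0]}}

```text
time: 27.18
tool_pos: [0.5794, 0.1988, 0.1816]
orientation: [0.828, 0.561, -0.0, -0.0]
ft_force: [-0.5, -0.5, -2.1]
gripper_width: 0.018
gripper_force: 59.0
```

Request:
{"fn": "servo_tool", "kwargs": {"commands": [0.001, 0, 0, 0, 0, 0, 0, 0.001, 0, 0, 0, 0, 0, 0, 0, 0, 0, 0, 0, 0, 0]}}

```text
time: 27.43
tool_pos: [0.58, 0.2001, 0.1815]
orientation: [0.828, 0.561, -0.001, -0.0]
ft_force: [0.1, -0.6, -1.0]
gripper_width: 0.0185
gripper_force: 58.9
```

Request:
{"fn": "servo_tool", "kwargs": {"commands": [-0.003, 0, 0, 0, 0, 0, 0, -0.003, 0, 0, 0, 0, 0, 0, -0.002, 0, 0, 0, 0, 0, 0, 0, 0, 0, 0, 0, 0, 0]}}

```text
time: 27.77
tool_pos: [0.5773, 0.1922, 0.182]
orientation: [0.828, 0.56, -0.0, 0.0]
ft_force: [0.1, -0.1, -0.2]
gripper_width: 0.0185
gripper_force: 58.9
```

Request:
{"fn": "servo_tool", "kwargs": {"commands": [-0.001, 0, 0, 0, 0, 0, 0, -0.001, 0, 0, 0, 0, 0, 0, 0, 0, 0, 0, 0, 0, 0]}}

```text
time: 28.02
tool_pos: [0.5768, 0.1915, 0.1823]
orientation: [0.828, 0.561, 0.0, -0.0]
ft_force: [0.4, 0.8, -1.0]
gripper_width: 0.0188
gripper_force: 58.9
```

Request:
{"fn": "servo_tool", "kwargs": {"commands": [0.003, 0, 0, 0, 0, 0, 0, 0.002, 0.001, 0, 0, 0, 0, 0, 0, 0.002, 0, 0, 0, 0, 0, 0, 0, 0, 0, 0, 0, 0]}}

```text
time: 28.35
tool_pos: [0.5817, 0.1946, 0.182]
orientation: [0.828, 0.561, -0.0, -0.0]
ft_force: [0.7, -0.0, -0.6]
gripper_width: 0.0184
gripper_force: 59.0
```

Request:
{"fn": "servo_tool", "kwargs": {"commands": [0, 0.001, 0, 0, 0, 0, 0, 0, 0.001, 0, 0, 0, 0, 0, 0, 0, 0, 0, 0, 0, 0]}}

```text
time: 28.6
tool_pos: [0.5827, 0.1942, 0.1819]
orientation: [0.828, 0.561, -0.001, -0.001]
ft_force: [-0.9, 0.7, -0.4]
gripper_width: 0.0187
gripper_force: 59.1
```

Request:
{"fn": "servo_tool", "kwargs": {"commands": [0, -0.003, 0, 0, 0, 0, 0, 0, -0.003, 0, 0, 0, 0, 0, 0, -0.002, 0, 0, 0, 0, 0, 0, 0, 0, 0, 0, 0, 0]}}

```text
time: 28.93
tool_pos: [0.5751, 0.1972, 0.1822]
orientation: [0.828, 0.561, -0.0, -0.0]
ft_force: [-0.2, 0.9, 0.1]
gripper_width: 0.0184
gripper_force: 59.0
```

Request:
{"fn": "servo_tool", "kwargs": {"commands": [0, -0.001, 0, 0, 0, 0, 0, 0, -0.001, 0, 0, 0, 0, 0, 0, 0, 0, 0, 0, 0, 0]}}

```text
time: 29.18
tool_pos: [0.5742, 0.1973, 0.1821]
orientation: [0.828, 0.561, 0.0, 0.0]
ft_force: [0.9, -1.0, -0.2]
gripper_width: 0.0182
gripper_force: 59.0
```

Request:
{"fn": "servo_tool", "kwargs": {"commands": [0, 0.002, 0, 0, 0, 0, 0, 0, 0, 0.002, 0, 0, 0, 0, 0, 0, 0.0025, 0, 0, 0, 0, 0, 0, 0, 0, 0, 0, 0, 0, 0, 0, 0, 0, 0, 0]}}

```text
time: 29.6
tool_pos: [0.5762, 0.1971, 0.1782]
orientation: [0.828, 0.561, 0.0, 0.0]
ft_force: [0.2, -0.6, 4.7]
gripper_width: 0.0185
gripper_force: 59.8
```

Request:
{"fn": "servo_tool", "kwargs": {"commands": [0, 0, -0.0045, 0, 0, 0, 0, 0, 0.003, 0, 0, 0, 0, 0, 0, 0.003, 0, 0, 0, 0, 0, 0, 0, 0.0025, 0, 0, 0, 0, 0, 0, 0.002, 0, 0, 0, 0, 0, 0, 0, 0, 0, 0, 0, 0, 0, 0, 0, 0, 0, 0]}}

```text
time: 30.18
tool_pos: [0.5819, 0.1946, 0.1782]
orientation: [0.828, 0.561, 0.0, 0.0]
ft_force: [0.1, -0.4, 5.5]
gripper_width: 0.0184
gripper_force: 59.9
```

Request:
{"fn": "servo_tool", "kwargs": {"commands": [0, 0, -0.0045, 0, 0, 0, 0, 0.003, -0.003, 0, 0, 0, 0, 0, 0, 0, 0.0025, 0, 0, 0, 0, 0, 0, 0.002, 0, 0, 0, 0, 0, 0, 0, 0, 0, 0, 0, 0, 0, 0, 0, 0, 0, 0]}}

```text
time: 30.68
tool_pos: [0.5795, 0.1996, 0.1781]
orientation: [0.828, 0.561, 0.0, -0.0]
ft_force: [-0.9, 0.6, 6.4]
gripper_width: 0.0183
gripper_force: 60.1
```

Request:
{"fn": "servo_tool", "kwargs": {"commands": [0, 0, -0.0045, 0, 0, 0, 0, -0.003, 0, 0, 0, 0, 0, 0, -0.003, 0, 0, 0, 0, 0, 0, 0, 0, 0.0025, 0, 0, 0, 0, 0, 0, 0.002, 0, 0, 0, 0, 0, 0, 0, 0, 0, 0, 0, 0, 0, 0, 0, 0, 0, 0]}}

```text
time: 31.27
tool_pos: [0.5772, 0.1927, 0.1781]
orientation: [0.828, 0.561, -0.0, 0.0]
ft_force: [-2.1, -2.0, 7.2]
gripper_width: 0.0184
gripper_force: 60.2
```

Request:
{"fn": "servo_tool", "kwargs": {"commands": [0, 0, -0.003, 0, 0, 0, 0, 0.003, 0, 0, 0, 0, 0, 0, 0, 0, 0.002, 0, 0, 0, 0, 0, 0, 0.001, 0, 0, 0, 0, 0, 0, 0.001, 0, 0, 0, 0, 0, 0, 0.001, 0, 0, 0, 0, 0, 0, 0, 0, 0, 0, 0, 0, 0, 0, 0, 0, 0], "newtons": 110}}

```text
schema error: expected a multiple of 7 numbers
```

```bash
python3 avgt.py
```

```text
[-1.9813e+00 -1.3090e+00  7.2768e+00 -4.4670e-01  6.4090e-01 -4.2000e-03
  5.7720e-01  1.9270e-01  1.7810e-01] 0.018455384543440683 31.7167
```

Request:
{"fn": "servo_tool", "kwargs": {"commands": [0, 0, 0.001, 0, 0, 0, 0, 0, 0, 0.001, 0, 0, 0, 0, 0, 0, 0, 0, 0, 0, 0]}}

```text
time: 32.02
tool_pos: [0.5775, 0.1931, 0.1776]
orientation: [0.828, 0.561, -0.0, 0.001]
ft_force: [-3.7, -2.4, 16.6]
gripper_width: 0.0185
gripper_force: 61.5
```

```bash
python3 avgt.py
```

```text
[-3.54080e+00 -2.21450e+00  1.64789e+01 -8.37500e-01  1.37080e+00
  7.00000e-04  5.77500e-01  1.93100e-01  1.77600e-01] 0.01808167986003375 32.4667
```

Request:
{"fn": "servo_tool", "kwargs": {"commands": [0, 0, -0.006, 0, 0, 0, 0, 0.003, 0, 0, 0, 0, 0, 0, 0, 0, 0.002, 0, 0, 0, 0, 0, 0, 0.002, 0, 0, 0, 0, 0, 0, 0.002, 0, 0, 0, 0, 0, 0, 0.001, 0, 0, 0, 0, 0, 0, 0.001, 0, 0, 0, 0, 0, 0, 0, 0, 0, 0, 0], "newtons": 110}}

```text
time: 33.18
tool_pos: [0.5796, 0.1971, 0.1771]
orientation: [0.828, 0.561, 0.001, 0.001]
ft_force: [-4.4, -2.9, 26.6]
gripper_width: 0.0177
gripper_force: 111.2
```

```bash
python3 avgt.py
```

```text
Traceback (most recent call last):
  File "avgt.py", line 4, in <module>
    s=bot.state();F.append(np.r_[s["ft_force"],s["ft_torque"],s["tool_pos"]]);bot.read_camera("top")
                                                                              ~~~~~~~~~~~~~~~^^^^^^^
ValueError: 200 camera calls are used up
```

Request:
{"fn": "servo_tool", "kwargs": {"commands": [0, 0, -0.003, 0, 0, 0, 0, 0, 0, -0.007, 0, 0, 0, 0, 0, 0, -0.015, 0, 0, 0, 0, 0, 0, -0.015, 0, 0, 0, 0, 0, 0.006, 0, 0, 0, 0, 0, 0, 0.006, 0, 0, 0, 0, 0, 0, 0, 0.006, 0, 0, 0, 0, 0, 0, 0.001, 0, 0, 0, 0, 0, 0, 0, 0, 0, 0, 0, 0, 0, 0, 0, 0, 0, 0]}}

```text
time: 34.42
tool_pos: [0.5907, 0.1905, 0.2063]
orientation: [0.828, 0.56, 0.0, 0.001]
ft_force: [2.3, -1.9, 3.3]
gripper_width: 0.0176
gripper_force: 107.8
```

Request:
{"fn": "servo_tool", "kwargs": {"commands": [0, 0, 0.001, 0, 0, 0, 0, 0, 0, 0, 0, 0, 0, 0, 0, 0, 0, 0, 0, 0, 0]}}

```text
time: 34.67
tool_pos: [0.5907, 0.1908, 0.2061]
orientation: [0.828, 0.56, 0.0, 0.001]
ft_force: [2.3, -1.5, 6.6]
gripper_width: 0.018
gripper_force: 108.6
```

Request:
{"fn": "servo_tool", "kwargs": {"commands": [0, 0, 0.001, 0, 0, 0, 0, 0, 0, 0, 0, 0, 0, 0, 0, 0, 0, 0, 0, 0, 0]}}

```text
time: 34.92
tool_pos: [0.5908, 0.191, 0.2058]
orientation: [0.828, 0.561, 0.001, 0.001]
ft_force: [0.9, -2.7, 12.0]
gripper_width: 0.0179
gripper_force: 109.4
```

Request:
{"fn": "servo_tool", "kwargs": {"commands": [0, 0, 0.001, 0, 0, 0, 0, 0, 0, 0, 0, 0, 0, 0, 0, 0, 0, 0, 0, 0, 0]}}

```text
time: 35.17
tool_pos: [0.591, 0.1912, 0.2056]
orientation: [0.828, 0.56, 0.001, 0.001]
ft_force: [-0.1, -2.6, 15.0]
gripper_width: 0.0178
gripper_force: 109.9
```

Request:
{"fn": "servo_tool", "kwargs": {"commands": [0, 0, -0.005, 0, 0, 0, 0, 0, 0, -0.005, 0, 0, 0, 0, 0, -0.006, 0, 0, 0, 0, 0, 0, -0.006, 0, 0, 0, 0, 0, 0, 0, 0, 0, 0, 0, 0, 0, 0, 0, 0, 0, 0, 0, 0, 0, 0, 0, 0, 0, 0]}}

```text
time: 35.75
tool_pos: [0.5782, 0.1957, 0.2132]
orientation: [0.828, 0.561, -0.0, -0.0]
ft_force: [-0.0, -0.4, 0.4]
gripper_width: 0.0178
gripper_force: 107.3
```

Request:
{"fn": "servo_tool", "kwargs": {"commands": [0.0006, 0, 0.008, 0, 0, 0, 0, 0, 0, 0.008, 0, 0, 0, 0, 0, 0, 0.008, 0, 0, 0, 0, 0, 0, 0.006, 0, 0, 0, 0, 0, 0, 0.003, 0, 0, 0, 0, 0, 0, 0.002, 0, 0, 0, 0, 0, 0, 0.001, 0, 0, 0, 0, 0, 0, 0.001, 0, 0, 0, 0, 0, 0, 0, 0, 0, 0, 0, 0, 0, 0, 0, 0, 0, 0]}}

```text
time: 36.58
tool_pos: [0.5787, 0.1966, 0.1781]
orientation: [0.828, 0.561, -0.0, 0.0]
ft_force: [-2.8, -1.4, 10.5]
gripper_width: 0.0173
gripper_force: 109.0
```

Request:
{"fn": "servo_tool", "kwargs": {"commands": [0, 0, 0.001, 0, 0, 0, 0, 0, 0, 0.001, 0, 0, 0, 0, 0, 0, 0, 0, 0, 0, 0]}}

```text
time: 36.83
tool_pos: [0.5789, 0.197, 0.1775]
orientation: [0.828, 0.561, 0.0, 0.001]
ft_force: [-5.1, -3.6, 19.6]
gripper_width: 0.0179
gripper_force: 110.3
```

Request:
{"fn": "servo_tool", "kwargs": {"commands": [0, 0, 0.001, 0, 0, 0, 0, 0, 0, 0.001, 0, 0, 0, 0, 0, 0, 0, 0, 0, 0, 0]}}

```text
time: 37.08
tool_pos: [0.5792, 0.1974, 0.1771]
orientation: [0.828, 0.561, 0.001, 0.001]
ft_force: [-6.8, -3.8, 28.1]
gripper_width: 0.0183
gripper_force: 111.4
```

Request:
{"fn": "servo_tool", "kwargs": {"commands": [0, 0, 0.001, 0, 0, 0, 0, 0, 0, 0.001, 0, 0, 0, 0, 0, 0, 0, 0, 0, 0, 0]}}

```text
time: 37.33
tool_pos: [0.5795, 0.1978, 0.1766]
orientation: [0.828, 0.561, 0.001, 0.001]
ft_force: [-8.0, -4.4, 37.0]
gripper_width: 0.0175
gripper_force: 112.6
```

Request:
{"fn": "servo_tool", "kwargs": {"commands": [-0.0003, -0.0003, 0.001, 0, 0, 0, 0, -0.0003, -0.0003, 0.001, 0, 0, 0, 0, 0, 0, 0, 0, 0, 0, 0], "newtons": 120}}

```text
time: 37.58
tool_pos: [0.5803, 0.1991, 0.1762]
orientation: [0.828, 0.561, 0.004, 0.001]
ft_force: [-7.5, -3.6, 40.4]
gripper_width: 0.0176
gripper_force: 118.3
```

Request:
{"fn": "servo_tool", "kwargs": {"commands": [-0.0003, -0.0003, 0.001, 0, 0, 0, 0, -0.0003, -0.0003, 0.001, 0, 0, 0, 0, 0, 0, 0, 0, 0, 0, 0]}}

```text
time: 37.83
tool_pos: [0.5801, 0.1999, 0.1758]
orientation: [0.828, 0.561, 0.005, 0.001]
ft_force: [-8.5, -3.6, 49.2]
gripper_width: 0.0178
gripper_force: 119.9
```

Request:
{"fn": "servo_tool", "kwargs": {"commands": [0, 0, 0.001, 0, 0, 0, 0, 0, 0, 0.001, 0, 0, 0, 0, 0, 0, 0, 0, 0, 0, 0]}}

```text
time: 38.08
tool_pos: [0.5817, 0.2005, 0.1753]
orientation: [0.828, 0.561, 0.007, 0.002]
ft_force: [-7.4, -3.7, 53.8]
gripper_width: 0.0177
gripper_force: 121.1
```

Request:
{"fn": "servo_tool", "kwargs": {"commands": [0, 0, 0.001, 0, 0, 0, 0, 0, 0, 0, 0, 0, 0, 0, 0, 0, 0, 0, 0, 0, 0, 0, 0, 0, 0, 0, 0, 0, 0, 0, 0, 0, 0, 0, 0]}}

```text
time: 38.5
tool_pos: [0.5833, 0.2023, 0.175]
orientation: [0.828, 0.561, 0.009, 0.001]
ft_force: [-6.0, -1.5, 53.2]
gripper_width: 0.0178
gripper_force: 121.4
```

```bash
python3 -c "
from workcell import bot
import numpy as np
s=bot.state()
for k in('q','effort','ft_force','ft_torque','tool_pos','orientation'):print(k,np.round(s[k],4))"
```

```text
q [ 0.3282  0.7007 -1.014   1.7035  0.6638  1.0995 -1.2671]
effort [  0.0836 -27.7525  -4.1658  -8.5146   1.0873  -2.453    0.0361]
ft_force [-5.9945 -1.5395 53.155 ]
ft_torque [-0.852   1.7708 -0.0649]
tool_pos [0.5833 0.2023 0.175 ]
orientation [0.8276 0.5613 0.0093 0.0014]
```

Request:
{"fn": "servo_tool", "kwargs": {"commands": [0, 0, -0.003, 0, 0, 0, 0, 0, 0, -0.003, 0, 0, 0, 0, 0, 0, -0.003, 0, 0, 0, 0, 0, 0, -0.002, 0, 0, 0, 0, 0, 0, 0, 0, 0, 0, 0, 0, 0, 0, 0, 0, 0, 0]}}

```text
time: 39.0
tool_pos: [0.5797, 0.1983, 0.1772]
orientation: [0.828, 0.561, 0.004, -0.0]
ft_force: [2.6, 3.3, 11.3]
gripper_width: 0.0177
gripper_force: 117.6
```

```bash
python3 -c "
from workcell import bot
import numpy as np
s=bot.state()
for k in('q','effort','ft_force','ft_torque','tool_pos','orientation'):print(k,np.round(s[k],4))"
```

```text
q [ 0.3346  0.6968 -1.016   1.7037  0.6535  1.1115 -1.2585]
effort [ 1.27080e+00 -4.60051e+01 -1.22421e+01 -1.62860e+01 -2.03200e-01
  2.11550e+00 -7.00000e-03]
ft_force [ 2.648   3.2857 11.3419]
ft_torque [ 1.0638 -1.1515 -0.0415]
tool_pos [0.5797 0.1983 0.1772]
orientation [ 8.278e-01  5.610e-01  3.800e-03 -2.000e-04]
```

Request:
{"fn": "servo_tool", "kwargs": {"commands": [0, 0, -0.003, 0, 0, 0, 0, 0, 0, -0.003, 0, 0, 0, 0, 0, 0, -0.002, 0, 0, 0, 0, 0, 0, 0, 0, 0, 0, 0, 0, 0, 0, 0, 0, 0, 0]}}

```text
time: 39.42
tool_pos: [0.578, 0.1969, 0.1825]
orientation: [0.828, 0.561, 0.001, -0.001]
ft_force: [4.1, 4.2, 0.1]
gripper_width: 0.0176
gripper_force: 117.2
```

```bash
python3 -c "
from workcell import bot
import numpy as np
s=bot.state()
for k in('q','ft_force','ft_torque','tool_pos','orientation'):print(k,np.round(s[k],4))"
```

```text
q [ 0.3393  0.6906 -1.0211  1.7005  0.6445  1.1234 -1.2522]
ft_force [4.0704 4.1821 0.0744]
ft_torque [ 1.4508 -1.5061  0.0289]
tool_pos [0.578  0.1969 0.1825]
orientation [ 0.8279  0.5609  0.0014 -0.0009]
```

Request:
{"fn": "servo_tool", "kwargs": {"commands": [0, 0, 0, 0, 0.015, 0, 0, 0, 0, 0, 0, 0.015, 0, 0, 0, 0, 0, 0, 0, 0, 0]}}

```text
time: 39.67
tool_pos: [0.5767, 0.1948, 0.1819]
orientation: [0.828, 0.56, 0.012, -0.009]
ft_force: [2.0, 2.0, -1.5]
gripper_width: 0.0177
gripper_force: 117.8
```

```bash
cat > st.py <<'E'
from workcell import bot
import numpy as np
from scipy.spatial.transform import Rotation as R
s=bot.state();r=R.from_quat(s["orientation"])
for k in('ft_force','ft_torque','tool_pos'):print(k,np.round(s[k],4))
print("F tool",r.inv().apply(s["ft_force"]).round(2),"M tool",r.inv().apply(s["ft_torque"]).round(3),"z axis in (tool0 x,y)",[round(float(r.as_matrix()[:,2]@v),4) for v in(np.array([.371,.929,0]),np.array([.929,-.371,0]))],s["time"])
E
python3 st.py
```

```text
ft_force [ 2.0084  1.9618 -1.5431]
ft_torque [ 0.7549 -0.7402 -0.0154]
tool_pos [0.5767 0.1948 0.1819]
F tool [2.52 1.14 1.62] M tool [-0.407  0.976  0.002] z axis in (tool0 x,y) [0.0298, -0.0015] 39.6667
```

Request:
{"fn": "servo_tool", "kwargs": {"commands": [0.002, 0.001, 0, 0, 0, 0, 0, 0.001, 0.0005, 0, 0, 0, 0, 0, 0, 0, 0, 0, 0, 0, 0]}}

```text
time: 39.92
tool_pos: [0.5788, 0.1973, 0.1819]
orientation: [0.828, 0.561, 0.011, -0.009]
ft_force: [0.5, 0.7, 0.2]
gripper_width: 0.0177
gripper_force: 117.7
```

```bash
python3 st.py
```

```text
ft_force [0.4573 0.7107 0.1534]
ft_torque [-0.0256  0.0245  0.0696]
tool_pos [0.5788 0.1973 0.1819]
F tool [ 0.83  0.16 -0.13] M tool [ 0.015 -0.033 -0.069] z axis in (tool0 x,y) [0.0276, -0.0019] 39.9167
```

Request:
{"fn": "servo_tool", "kwargs": {"commands": [0.002, 0, 0, 0, 0, 0, 0, 0.002, 0, 0, 0, 0, 0, 0, 0, 0, 0, 0, 0, 0, 0]}}

```text
time: 40.17
tool_pos: [0.5809, 0.2021, 0.1827]
orientation: [0.828, 0.561, 0.012, -0.009]
ft_force: [-0.2, -0.1, 0.1]
gripper_width: 0.018
gripper_force: 117.7
```

```bash
python3 st.py
```

```text
ft_force [-0.2102 -0.0702  0.1413]
ft_torque [-0.0799 -0.0081  0.0076]
tool_pos [0.5809 0.2021 0.1827]
F tool [-0.14 -0.17 -0.15] M tool [-0.037 -0.071 -0.009] z axis in (tool0 x,y) [0.0296, -0.0008] 40.1667
```

Request:
{"fn": "servo_tool", "kwargs": {"commands": [0.002, 0, 0, 0, 0, 0, 0, 0.001, 0, 0, 0, 0, 0, 0, 0, 0, 0, 0, 0, 0, 0]}}

```text
time: 40.42
tool_pos: [0.5817, 0.2034, 0.1826]
orientation: [0.828, 0.561, 0.011, -0.008]
ft_force: [-2.5, -4.3, 0.9]
gripper_width: 0.0177
gripper_force: 118.0
```

```bash
python3 st.py
```

```text
ft_force [-2.4768 -4.313   0.9166]
ft_torque [-1.1427  0.7342 -0.0503]
tool_pos [0.5817 0.2034 0.1826]
F tool [-4.9  -0.7  -1.05] M tool [ 0.256 -1.334  0.058] z axis in (tool0 x,y) [0.0269, -0.0009] 40.4167
```

Request:
{"fn": "servo_tool", "kwargs": {"commands": [-0.004, 0, 0, 0, 0, 0, 0, -0.003, 0, 0, 0, 0.017, 0, 0, 0, 0, 0, 0, 0, 0, 0, 0, 0, 0, 0, 0, 0, 0]}}

```text
time: 40.75
tool_pos: [0.5798, 0.1975, 0.1827]
orientation: [0.828, 0.56, 0.02, -0.013]
ft_force: [-0.2, 0.6, -1.1]
gripper_width: 0.0177
gripper_force: 117.7
```

```bash
python3 st.py
```

```text
ft_force [-0.1674  0.6305 -1.1399]
ft_torque [ 0.013   0.0104 -0.0073]
tool_pos [0.5798 0.1975 0.1827]
F tool [ 0.47 -0.39  1.16] M tool [0.014 0.008 0.008] z axis in (tool0 x,y) [0.0478, -0.0001] 40.75
```

Request:
{"fn": "servo_tool", "kwargs": {"commands": [-0.001, -0.0005, 0.002, 0, 0, 0, 0, 0, 0, 0.002, 0, 0, 0, 0, 0, 0, 0.001, 0, 0, 0, 0, 0, 0, 0, 0, 0, 0, 0, 0, 0, 0, 0, 0, 0, 0]}}

```text
time: 41.17
tool_pos: [0.5792, 0.1977, 0.178]
orientation: [0.828, 0.561, 0.02, -0.013]
ft_force: [0.5, -1.0, 3.0]
gripper_width: 0.0182
gripper_force: 118.1
```

```bash
python3 st.py
```

```text
ft_force [ 0.5191 -1.024   2.9698]
ft_torque [-0.1514 -0.1781  0.0314]
tool_pos [0.5792 0.1977 0.178 ]
F tool [-0.62  0.86 -3.  ] M tool [-0.22  -0.075 -0.042] z axis in (tool0 x,y) [0.0474, 0.0003] 41.1667
```

Request:
{"fn": "servo_tool", "kwargs": {"commands": [0, 0, 0.001, 0, 0, 0, 0, 0, 0, 0, 0, 0, 0, 0, 0, 0, 0, 0, 0, 0, 0]}}

```text
time: 41.42
tool_pos: [0.5794, 0.1979, 0.1777]
orientation: [0.828, 0.561, 0.02, -0.013]
ft_force: [-0.5, -0.6, 6.7]
gripper_width: 0.0176
gripper_force: 119.3
```

```bash
python3 st.py
```

```text
ft_force [-0.4979 -0.6317  6.669 ]
ft_torque [-0.2946  0.1557  0.0573]
tool_pos [0.5794 0.1979 0.1777]
F tool [-0.45 -0.22 -6.7 ] M tool [ 0.038 -0.331 -0.056] z axis in (tool0 x,y) [0.0477, 0.0008] 41.4167
```

Request:
{"fn": "servo_tool", "kwargs": {"commands": [0, 0, 0.001, 0, 0, 0, 0, 0, 0, 0.001, 0, 0, 0, 0, 0, 0, 0, 0, 0, 0, 0]}}

```text
time: 41.67
tool_pos: [0.5797, 0.1984, 0.1771]
orientation: [0.828, 0.561, 0.02, -0.013]
ft_force: [-2.4, -1.8, 17.1]
gripper_width: 0.0177
gripper_force: 120.5
```

```bash
python3 st.py
```

```text
ft_force [-2.3505 -1.7875 17.0805]
ft_torque [-0.6897  0.9302 -0.0294]
tool_pos [0.5797 0.1984 0.1771]
F tool [ -1.71  -1.49 -17.18] M tool [ 0.606 -0.986  0.057] z axis in (tool0 x,y) [0.0478, 0.0018] 41.6667
```

Request:
{"fn": "servo_tool", "kwargs": {"commands": [-0.0006, -0.0005, 0.001, 0, 0, 0, 0, -0.0006, -0.0005, 0.001, 0, 0, 0, 0, 0, 0, 0, 0, 0, 0, 0]}}

```text
time: 41.92
tool_pos: [0.5794, 0.1984, 0.1767]
orientation: [0.828, 0.561, 0.022, -0.012]
ft_force: [-3.4, -2.5, 25.1]
gripper_width: 0.0179
gripper_force: 121.2
```

```bash
python3 st.py
```

```text
ft_force [-3.4206 -2.508  25.0616]
ft_torque [-0.7916  1.063  -0.0318]
tool_pos [0.5794 0.1984 0.1767]
F tool [ -2.35  -2.15 -25.22] M tool [ 0.691 -1.129  0.062] z axis in (tool0 x,y) [0.0496, 0.004] 41.9167
```

Request:
{"fn": "servo_tool", "kwargs": {"commands": [-0.0008, -0.0007, 0.001, 0, 0, 0, 0, -0.0008, -0.0007, 0.001, 0, 0, 0, 0, 0, 0, 0, 0, 0, 0, 0]}}

```text
time: 42.17
tool_pos: [0.5788, 0.1983, 0.1764]
orientation: [0.828, 0.561, 0.023, -0.012]
ft_force: [-2.4, -2.1, 32.2]
gripper_width: 0.0176
gripper_force: 122.3
```

```bash
python3 st.py
```

```text
ft_force [-2.3894 -2.0899 32.1623]
ft_torque [-0.8565  0.9826 -0.0038]
tool_pos [0.5788 0.1983 0.1764]
F tool [ -1.15  -1.23 -32.27] M tool [ 0.594 -1.16   0.027] z axis in (tool0 x,y) [0.0519, 0.0067] 42.1667
```

Request:
{"fn": "servo_tool", "kwargs": {"commands": [-0.0006, -0.0006, 0.001, 0, 0, 0, 0, -0.0006, -0.0006, 0.001, 0, 0, 0, 0, 0, 0, 0, 0, 0, 0, 0]}}

```text
time: 42.42
tool_pos: [0.5785, 0.1984, 0.176]
orientation: [0.828, 0.561, 0.025, -0.011]
ft_force: [-3.8, -4.1, 38.6]
gripper_width: 0.0181
gripper_force: 123.2
```

```bash
python3 st.py
```

```text
ft_force [-3.7818 -4.0692 38.6189]
ft_torque [-1.0024  1.025   0.0298]
tool_pos [0.5785 0.1984 0.176 ]
F tool [ -3.11  -1.65 -38.86] M tool [ 0.581 -1.311 -0.01 ] z axis in (tool0 x,y) [0.0536, 0.009] 42.4167
```

Request:
{"fn": "servo_tool", "kwargs": {"commands": [-0.0006, 0, 0.001, 0.003, -0.002, 0, 0, -0.0006, 0, 0.001, 0.003, -0.002, 0, 0, 0, 0, 0, 0, 0, 0, 0]}}

```text
time: 42.67
tool_pos: [0.5792, 0.1983, 0.1756]
orientation: [0.828, 0.561, 0.023, -0.013]
ft_force: [-3.8, -4.0, 46.6]
gripper_width: 0.0178
gripper_force: 123.9
```

```bash
python3 st.py
```

```text
ft_force [-3.8383 -3.9981 46.6248]
ft_torque [-0.9973  1.2629  0.0951]
tool_pos [0.5792 0.1983 0.1756]
F tool [ -2.71  -1.86 -46.84] M tool [ 0.807 -1.394 -0.06 ] z axis in (tool0 x,y) [0.052, 0.0048] 42.6667
```

Request:
{"fn": "servo_tool", "kwargs": {"commands": [-0.0007, -0.0002, 0.001, 0.002, -0.002, 0, 0, -0.0007, -0.0002, 0.001, 0.002, -0.002, 0, 0, 0, 0, 0, 0, 0, 0, 0]}}

```text
time: 42.92
tool_pos: [0.5795, 0.1984, 0.1753]
orientation: [0.828, 0.561, 0.022, -0.013]
ft_force: [-4.2, -2.9, 53.9]
gripper_width: 0.0175
gripper_force: 125.2
```

```bash
python3 st.py
```

```text
ft_force [-4.189  -2.9124 53.9291]
ft_torque [-0.8471  1.2824  0.0155]
tool_pos [0.5795 0.1984 0.1753]
F tool [ -1.52  -2.64 -54.08] M tool [ 0.877 -1.262  0.025] z axis in (tool0 x,y) [0.0506, 0.0031] 42.9167
```

Request:
{"fn": "servo_tool", "kwargs": {"commands": [0, 0, 0, 0, 0, 0, 0, 0, 0, 0, 0, 0, 0, 0, 0, 0, 0, 0, 0, 0, 0, 0, 0, 0, 0, 0, 0, 0, 0, 0, 0, 0, 0, 0, 0, 0, 0, 0, 0, 0, 0, 0, 0, 0, 0, 0, 0, 0, 0, 0, 0, 0, 0, 0, 0, 0]}}

```text
time: 43.58
tool_pos: [0.5795, 0.1984, 0.1753]
orientation: [0.827, 0.561, 0.022, -0.013]
ft_force: [-3.5, -3.3, 53.0]
gripper_width: 0.0175
gripper_force: 125.1
```

```bash
python3 st.py
```

```text
ft_force [-3.5276 -3.3062 53.0008]
ft_torque [-8.5620e-01  1.2559e+00  8.0000e-04]
tool_pos [0.5795 0.1984 0.1753]
F tool [ -1.7   -1.88 -53.16] M tool [ 0.849 -1.261  0.038] z axis in (tool0 x,y) [0.0505, 0.0032] 43.5833
```

```bash
python3 -c "
from workcell import bot
print(bot.finish_job())"
```

```text
the job is handed in; nothing more can be done
None
```

I pulled the shutter back to its stop and handed in with the slim screwdriver still gripped, pressing the button at a steady 53 N, but I could not confirm the button is fully down. The blade met a hard stop about 3 mm into the button's 5 mm travel; from the forces I estimate about 4 mm pressed, against the 3.5 mm that counts, and I had no camera calls left to check it or that the loose items stayed put.

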